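# Clamp the circuit board in the ratchet vice

### The arm

A 6-joint arm with a two-finger parallel gripper is mounted at the origin on the work surface. World frame = base frame: x ahead of the robot, y to its left, z up, the work surface at z = 0. Lengths are in mm, angles in rad, forces in N, time in s.
With the tool pointing down it reaches from about 375 to 925 mm from the base axis. Payload 5.7 kg.
Tool frame: the origin (TCP) lies at the very end of the fingers, on their centre line; the grasp point (between the pads) lies 19 mm behind it; z points along the fingers, y is the line along which they close (so a half turn about z gives the same grasp; the last joint's range is limited). The gripper opens to 88 mm and grips with 3 to 60 N. Pads are 20 mm wide; open, the fingers measure 115 mm over their backs; the gripper's body (75 mm by 178 mm) begins 61 mm behind the grasp point.
Start: joints at [1.168, 0.359, 1.51, -0, 1.272, -0.115], TCP at [170.299, 575.292, 222.623] pointing down, gripper open.
Joint ranges: [-2.97, 2.97], [-1.01, 2.36], [0.21, 2.38], [-0.96, 4.11], [0.2, 2.71], [-2.98, 2.98]. Speed limits (rad/s): [2.39, 2.39, 3.14, 3.14, 3.14, 3.14].

### API

Orientations are given as a unit quaternion [w, x, y, z].
In Python, from cell import sense, vision, bot, nets gives the robot as it stands. The module is installed in compiled form; this text tells all that it offers.
- The arm moves only by the shell command python3 -m inch 'ROWS' [OPENING] [FORCE]. ROWS is JSON, a list of rows, each a list of 2 entries, a list of its own where there are three numbers: the shift along the tool's x, y, z in mm, then the turn about the tool's z in units of 6 degrees (1.0 is 6 degrees). In form: [[[x, y, z], yaw], ...]. A call has 1 to 20 rows; each row shifts and turns the commanded pose from where the row before left it, along the tool's axes as they then stand; what a row does not reach is not made up. A row lasts 1/12 s, in which the tool goes at most 41.7 mm and 7.16 degrees, less where a joint would pass 70% of its speed; a pose out of reach is approached as far as the arm can. A call is refused whole if a number of a shift passes 41.7 or a number of a turn 1, either way. A call with a gripper value outside its range is refused whole. OPENING is the gripper's target within -1 to 1 (fully open at 1, half-way at 0, shut at -1), set as the call begins (- or left out, the last holds). The fingers move at their own pace and stop on an object; FORCE is the grip in N (left out, the last holds). Time passes only in rows, so rows that do not move let the fingers close. It gives the time, the measured TCP pose, the force, the opening and the grip force at its end, in the units of the state.
- sense(): the state, without advancing time (a new reading comes with each control period).
- vision.snapshot(name): name is "scene" or "side" or "wrist"; returns the picture (384x512x3 uint8, red, green, blue); there is no depth.
- vision.camera_params(name): a dict with "fx", "fy", "cx", "cy" (pixels), "world_to_cam" (4x4, takes a point from world to camera coordinates). Camera axes: x right, y up, looking along -z (the intrinsics and any distortion apply to the point x, -y, -z); pixel columns grow to the right and rows downward; lengths in mm; the calibration is good to about 2 mm. A picture is of the moment at which its call begins: read the wrist's pose just before it. camera_params takes no time and is no camera call; for the wrist camera it gives the pose at the moment of the call.
- bot.sign_off(): hands the job in; it is judged then, once.
Trained networks look in the newest picture that a camera, given by its name, has taken for a name from the list of things; names that differ only in an ending like _2 or _b are one class to them, and where a whole thing is asked for, a point or a joint stands for the part that bears it (a point fixed in the world has none). Each returns a list of dicts, best first, with "conf" (0 to 1); they miss things now and then, are a little off and sometimes report something else, mostly with a low value. They report only what shows in the picture. A call takes as long as a camera call. They do not tell look-alikes from the thing itself.
- nets.look_for(query, camera): "xy" ([column, row] in pixels, amid what is visible of it).
- nets.masks_of(query, camera): "region" (384x512 bool, what is visible of it) and "xy" ([column, row] in pixels, amid what is visible of it).
- nets.spot_point(query, camera): "xy" ([column, row] in pixels: a listed point, or the origin of a listed thing).
The state is a dict: "t": time; "joint_pos": joint angles; "qvel": joint speeds; "joint_efforts": joint torques, N m; "position": TCP position; "orientation": TCP orientation; "wrist_force": force on the tool from outside, world axes, zero at the start; "wrist_torque": the same for the moment, N m; "gripper_width": finger opening in mm; "grasp_force": force on a finger pad.
Only numpy, scipy, OpenCV 4.12 (cv2) and the standard library are available. Lean on these libraries where they do the work, as an engineer would, in place of code of your own. Each camera call takes 0.05 s, during which the arm holds its last target. There are 200 camera calls.

### The job

The circuit board in its blue carrier lies loose in the ratchet board vice. Flip the red direction lever on the ratchet head fully over, clockwise seen from above, so that the ratchet closes the vice, then swing the handle back and forth until the orange pad clamps the board firmly and squarely against the fixed jaw. Stop as soon as the handle has grown clearly stiffer, do not crush the board, do not touch or lift it, leave the other things on the bench alone, and let go of the vice.

Things in the scene. Friction and masses are not known exactly. Their poses are not given: they have to be found in the camera images.
- vice: Ratchet board vice bolted to the bench: blue base plate 150 x 275 x 20 mm with a grey gear housing (90 x 88 mm, top 72 mm above the bench) and a steel ratchet head. Origin on the bench under the vertical ratchet axis, z up; +y runs along the base to the fixed jaw (closing direction), base from y -50 to +225 mm. The handle points roughly to -y. The bed for the board is the plate's top, at 20 mm.
- head_axis (a point): On the vertical ratchet axis, on top of the ratchet head (steel disc 84 mm across, 78 to 104 mm above the bench; this point 105 mm). Handle and lever turn about it. The ratchet has 20 teeth (0.31 rad): with the lever at CLOSE, clockwise swings drive the jaw closed, 8 mm per rad, after up to 0.31 rad of idle swing until a tooth catches; anticlockwise swings click back idle. At OPEN the reverse.
- handle (a joint): Angle of the ratchet handle about the ratchet axis, rad, growing clockwise seen from above; 0 when it points exactly along the vice's -y; hard stops at -0.65 and 0.65. It stays where it is left, and the jaw too stays where it has been driven (swinging back while clamped beyond about 110 N can slacken it a little).
- handle_grip (a point): On the upright black round grip post at the handle's end, 131 mm above the bench, 145 mm from the ratchet axis: post 20 mm in diameter, from 96 mm (top of the flat steel bar, 22 mm wide) to 156 mm. Can be taken from above. Sideways force here: idle swing 2 to 3 N; driving the free jaw about 9 N (about 3 N remain when the hand pauses); every 10 N of clamping adds about 0.5 N to both.
- lever (a joint): Angle of the red direction lever against the handle, rad, growing clockwise seen from above: 0 = OPEN stop, 1.0 = CLOSE stop, flipped above 0.8; at 0.5 it points directly away from the handle. Stiff (about 3 N at its knob) and stays where it is left; at the stop, a push above about 6 N at the knob begins to turn the handle too.
- lever_knob (a point): Middle of the upright red knob at the lever's end: 12 mm in diameter, from 106 to 132 mm above the bench, this point 120 mm above it, 50 mm from the ratchet axis; the lever arm under it is 12 mm wide and its top is 112 mm above the bench.
- pad: Sprung orange pad of the moving jaw, 116 x 10 x 30 mm, 22 to 52 mm above the bench, moving along the vice's +y as it closes; it yields 1 mm per 50 N, at most 5 mm. Good clamping force on the board: 40 to 120 N, best about 80 N; above 150 N the board is crushed. Origin: at the start it coincides with the vice's origin; the clamping face is 86 mm from it along y.
- pad_face (a point): Centre of the pad's clamping face, 37 mm above the bench; at the start 86 mm from the ratchet axis along the vice's y.
- stop_jaw: Fixed aluminium jaw, 124 x 20 x 36 mm, standing on the bed and bolted in one of several places; origin at the centre of its underside, clamping face 10 mm from it towards the pad. At the start the pad face is 12 to 17 mm farther from it than the board is wide.
- board: Green circuit board in a rigid blue carrier, 100 (x) x 80 (y) x 16 mm, 0.25 kg, lying loose and a little askew on the bed between the jaws, its long edges facing them; origin at the centre of its underside. The parts on it reach 11 mm higher.
- screwdriver: Bystander: screwdriver with a yellow handle lying on the bench, about 0.2 m long.
- flux_jar: Bystander: small jar, 44 mm in diameter, 60 mm high, standing on the bench; origin at the centre of its underside.
- parts_tray: Bystander: yellow parts tray 90 x 70 x 30 mm on the bench; origin at the centre of its underside.
Not all that is in view belongs to the job. What is meant by the board is not black, pink or purple, and is the larger of those in its own colour.

How it is judged (in metres and radians):
On the way, in this order (a step that is already met when the one before it is completed fails the run):
1. the direction lever is flipped to CLOSE (value of joint lever above 0.8 rad), for 0.2 s.
2. the pad has been ratcheted onto the board and clamps it against the fixed jaw (contact force between pad and board above 40 N and contact force between board and stop_jaw above 35 N), for 0.2 s.
At the end, for the whole second after the job is handed in: The lever is at CLOSE (above 0.8 rad); the board lies flat on the bed (within 0.04 rad), square to the fixed jaw (within 0.02 rad) and at rest, clamped between pad and fixed jaw with 40 to 120 N; the vice is released (all of step 2 and value of joint lever above 0.8 rad and contact force between pad and board below 120 N and angle between the y axis of board and the y axis of stop_jaw, either way round below 0.02 rad and angle between board's own z axis and vertical below 0.04 rad and linear speed of board below 0.01 m/s); the robot touches nothing.
It fails at once if the board is crushed: more than 150 N between pad and board (contact force between pad and board above 150 N).
It fails at once if the robot touches the board (contact force between any of the arm, the fingers and board above 0.5 N).
It fails at once if the board is lifted or tipped (angle between board's own z axis and vertical above 0.25 rad).
It fails at once if the screwdriver, the jar or the parts tray is disturbed (moved more than 20 mm) (distance of any of screwdriver, flux_jar, parts_tray from where it was at the start of the episode above 0.02 m).
It also fails if it takes over 72 s, if anything falls off the work surface, if the arm or the gripper's body presses on something with over 40 N, if the wrist force passes 120 N, or if a joint passes its speed limit or range.

## Working session

There is one attempt and no reset: what is moved stays moved. The work goes in short steps, Python scripts to look and compute and a shell command to move; the robot and the scene stay as the last step left them, time stands still between calls to the robot, and variables do not carry over. Pictures are saved under pics/ and viewed, at most 12 in all, crops included, and the job is handed in when it is done.

```bash
mkdir -p pics
cat > h.py <<'E'
import numpy as np, cv2
from cell import sense, vision, bot, nets
def ray(P,xy):
    W=np.array(P["world_to_cam"]);R,t=W[:3,:3],W[:3,3]
    d=np.array([(xy[0]-P["cx"])/P["fx"],-(xy[1]-P["cy"])/P["fy"],-1.])
    return -R.T@t,(R.T@d)/np.linalg.norm(d)
def tri(rays):
    A=sum(np.eye(3)-np.outer(d,d) for o,d in rays);b=sum((np.eye(3)-np.outer(d,d))@o for o,d in rays)
    return np.linalg.solve(A,b)
def atz(r,z): o,d=r; return o+d*(z-o[2])/d[2]
E
python3 - <<'E'
from h import *
s=sense();print(s)
for c in("scene","side"):
    im=vision.snapshot(c);cv2.imwrite(f"pics/{c}0.png",im[:,:,::-1])
    P=vision.camera_params(c);print(c,{k:v for k,v in P.items() if k!="world_to_cam"})
R={}
for q,z in(("head_axis",105),("handle_grip",131),("lever_knob",120),("pad_face",37),("stop_jaw",20),("board",20),("vice",0)):
    for c in("scene","side"):
        for r in nets.spot_point(q,c)[:3]:
            ry=ray(vision.camera_params(c),r["xy"]);R.setdefault((q,c),ry)
            print(q,c,np.round(r["xy"]),round(r["conf"],2),np.round(atz(ry,z)))
    if (q,"scene") in R and (q,"side") in R: print("  TRI",np.round(tri([R[q,"scene"],R[q,"side"]]),1))
E
```

```text
{'t': 0.0, 'joint_pos': array([ 1.16789838e+00,  3.59485730e-01,  1.51144372e+00,  8.51185327e-06,
        1.27252888e+00, -1.15134805e-01]), 'qvel': array([ 0.00052071, -0.00062878,  0.00136726, -0.00105382, -0.00029721,
        0.00121202]), 'joint_efforts': array([-9.99470740e-05, -5.15360498e+01, -2.70723742e+01,  6.75858976e-02,
        3.53481306e-02, -1.45912263e-04]), 'position': array([170.02842826, 574.66265787, 221.81680248]), 'orientation': array([-2.42859011e-04,  1.43386826e-01,  9.89666281e-01, -9.00679691e-04]), 'wrist_force': array([0.35420214, 0.41561235, 0.58290253]), 'wrist_torque': array([0.03179231, 0.04612224, 0.03200967]), 'grasp_force': 0.0, 'gripper_width': 87.7924713976475}
scene {'fx': 364.4964995036466, 'fy': 364.4964995036466, 'cx': 258.2656774592559, 'cy': 186.6762881385671}
side {'fx': 485.02411497083256, 'fy': 485.02411497083256, 'cx': 258.71570173205356, 'cy': 178.44194430561294}
head_axis scene [242. 182.] 0.82 [557. -89. 105.]
head_axis scene [393. 224.] 0.29 [520. 345. 105.]
head_axis side [285. 182.] 0.86 [578. -83. 105.]
  TRI [568.3 -87.4 113.3
[... 424 characters left out ...]
face scene [266. 202.] 0.73 [540. -18.  37.]
pad_face side [260. 188.] 0.6 [556.   7.  37.]
  TRI [547.3  -9.8  49.6]
stop_jaw scene [300. 213.] 0.7 [520.  90.  20.]
stop_jaw side [238. 180.] 0.86 [536. 101.  20.]
  TRI [529.1  91.9  29.2]
board scene [299. 176.] 0.78 [369.  23.  20.]
board scene [341. 237.] 0.76 [552. 228.  20.]
board scene [281. 211.] 0.72 [536.  34.  20.]
board side [202. 224.] 0.87 [327.  -9.  20.]
board side [271. 156.] 0.83 [714. 148.  20.]
board side [294. 174.] 0.74 [709.  19.  20.]
  TRI [341.2  14.4  -5.1]
vice scene [241. 206.] 0.67 [560. -94.   0.]
vice side [279. 214.] 0.84 [551. -94.  -0.]
vice side [334. 278.] 0.51 [ 502. -381.    0.]
  TRI [555.3 -94.   -3.4]
```

```bash
python3 -c "
import cv2
a=cv2.imread('pics/scene0.png')[110:290,130:430];b=cv2.imread('pics/side0.png')[110:290,130:430]
cv2.imwrite('pics/c1.png',cv2.resize(cv2.vconcat([a,b]),None,fx=1.66,fy=1.66,interpolation=cv2.INTER_CUBIC))"
```

```text
(no output)
```

View pics/c1.png

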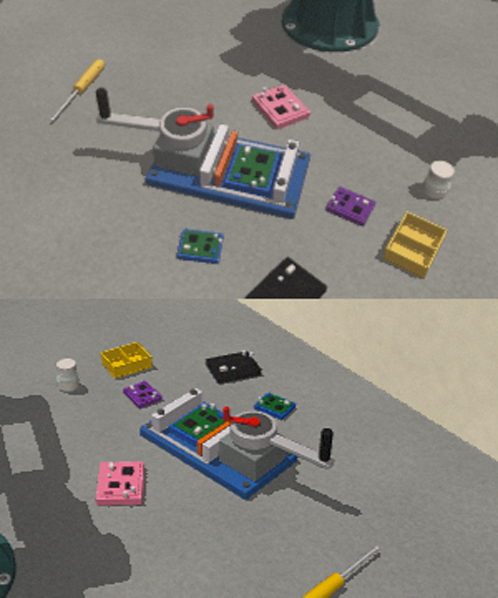

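View pics/scene0.png

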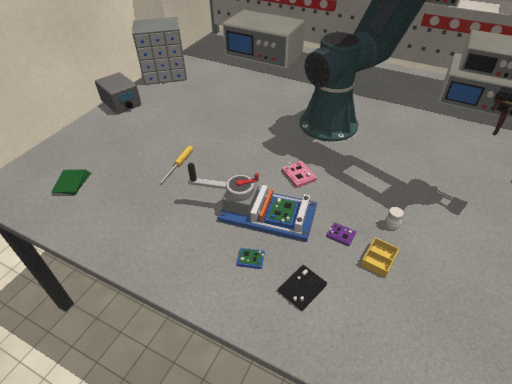

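The board is the one in the vice (scene ≈283,211): it is green in a blue carrier and larger than the green one at (251,258). The pink (299,174), purple (341,233) and black (302,287) boards are decoys. The lever knob is at scene ≈(255,178), to the OPEN side. I'll bring the wrist camera over the vice.

```bash
python3 -m inch '[[[-27.7,-24.9,-5.5],0],[[-27.7,-24.9,-5.5],0],[[-27.7,-24.9,-5.5],0],[[-27.7,-24.9,-5.5],0],[[-27.7,-24.9,-5.5],0],[[-27.7,-24.9,-5.5],0],[[-27.7,-24.9,-5.5],0],[[-27.7,-24.9,-5.5],0],[[-27.7,-24.9,-5.5],0],[[-27.7,-24.9,-5.5],0],[[-27.7,-24.9,-5.5],0],[[-27.7,-24.9,-5.5],0],[[-27.7,-24.9,-5.5],0],[[-27.7,-24.9,-5.5],0],[[-27.7,-24.9,-5.5],0],[[-27.7,-24.9,-5.5],0],[[-27.7,-24.9,-5.5],0],[[-27.7,-24.9,-5.5],0],[[-27.7,-24.9,-5.5],0],[[-27.7,-24.9,-5.5],0]]'
cat > m.py <<'E'
import sys
from h import *
n=sys.argv[1]
s=sense();P=vision.camera_params("wrist");im=vision.snapshot("wrist");cv2.imwrite(f"pics/w{n}.png",im[:,:,::-1])
W=np.array(P["world_to_cam"]);print("cam",np.round(-W[:3,:3].T@W[:3,3]),"tcp",np.round(s["position"]),np.round(s["orientation"],3))
import pickle;D={}
for q,z in(("head_axis",105),("handle_grip",131),("lever_knob",120),("pad_face",37),("stop_jaw",20),("board",20)):
    for r in nets.spot_point(q,"wrist")[:2]:
        y=ray(P,r["xy"]);D.setdefault(q,y);print(q,np.round(r["xy"]),round(r["conf"],2),np.round(atz(y,z)))
pickle.dump(D,open(f"w{n}.pkl","wb"))
E
python3 m.py 1
```

```text
t: 2.47
position: [560.8, -61.3, 333.0]
orientation: [0.0, 0.144, 0.99, 0.0]
wrist_force: [0.7, 0.7, 0.7]
gripper_width: 87.9
grasp_force: 0.0
cam [487. -39. 495.] tcp [561. -61. 333.] [0.    0.144 0.99  0.   ]
head_axis [225. 172.] 0.57 [565. -93. 105.]
handle_grip [134. 233.] 0.83 [ 606. -235.  131.]
lever_knob [244. 144.] 0.78 [533. -56. 120.]
pad_face [277. 138.] 0.78 [549.  -7.  37.]
stop_jaw [337. 108.] 0.87 [533.  97.  20.]
stop_jaw [486.  82.] 0.36 [560. 325.  20.]
board [406.  82.] 0.98 [526. 207.  20.]
board [314. 223.] 0.69 [714.  18.  20.]
```

```bash
python3 -m inch '[[[-8.5,-28.7,0],0],[[-8.5,-28.7,0],0],[[-8.5,-28.7,0],0],[[0,0,5],1],[[0,0,5],1],[[0,0,5],1],[[0,0,5],1],[[0,0,5],1],[[0,0,5],1],[[0,0,5],1],[[0,0,5],1],[[0,0,5],1],[[0,0,5],1],[[0,0,0],0],[[0,0,0],0]]'
python3 m.py 2
python3 - <<'E'
from h import *;import pickle
a,b=[pickle.load(open(f"w{i}.pkl","rb")) for i in(1,2)]
for q in a:
    if q in b: print(q,np.round(tri([a[q],b[q]]),1))
print(sense()["joint_pos"])
im=cv2.imread("pics/w2.png");cv2.imwrite("pics/w2b.png",cv2.resize(im,(768,576)))
E
```

```text
t: 4.07
position: [559.6, -147.9, 282.6]
orientation: [-0.0, 0.617, 0.787, -0.0]
wrist_force: [0.7, -0.3, 0.5]
gripper_width: 88.0
grasp_force: 0.0
cam [542. -73. 445.] tcp [ 560. -148.  283.] [-0.     0.617  0.787 -0.   ]
head_axis [264. 127.] 0.71 [568. -93. 105.]
handle_grip [264. 251.] 0.83 [ 603. -233.  131.]
lever_knob [245.  87.] 0.88 [536. -57. 120.]
pad_face [264.  55.] 0.65 [549.  -8.  37.]
board [388.  65.] 0.8 [716.  23.  20.]
board [261. 256.] 0.38 [ 624. -299.   20.]
head_axis [568.2 -94.4  91.5]
handle_grip [ 599.  -222.4  153.4]
lever_knob [535.7 -56.3 101.1]
pad_face [549.8  -7.1  32. ]
board [ 473.3 -108.7  620.8]
[-3.79410386e-01  2.81304382e-01  1.47264232e+00 -8.91018467e-05
  1.38719362e+00 -6.15986337e-01]
```

View pics/w2b.png

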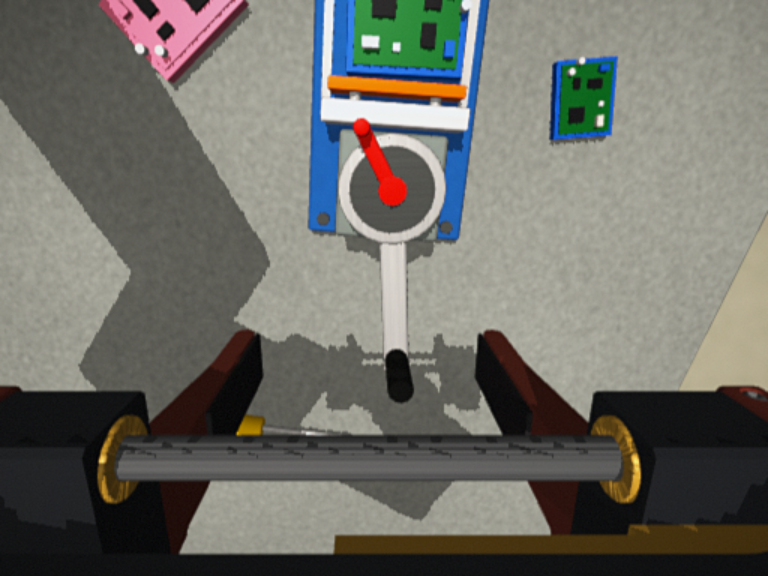

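Wrist view: the lever knob is at enlarged (362,127), the head centre at (393,190) and the grip post at (400,375), and the lever is at OPEN. Distances match the text: knob to axis ≈49, grip to axis ≈144, pad face to axis ≈87 mm. Next I'll pinch the knob from above.

```bash
python3 -m inch '[[[18.8,-0.2,23],0],[[18.8,-0.2,23],0],[[18.8,-0.2,23],0],[[18.8,-0.2,23],0],[[18.8,-0.2,23],0],[[0,0,17],0],[[0,0,17],0],[[0,0,18],0],[[0,0,0],0],[[0,0,0],0]]'
python3 - <<'E'
from h import *
im=vision.snapshot("wrist");cv2.imwrite("pics/w3.png",im[:,:,::-1])
P=vision.camera_params("wrist")
for q,z in(("lever_knob",120),("head_axis",105)):
  for r in nets.spot_point(q,"wrist")[:1]: print(q,r["xy"],r["conf"],np.round(atz(ray(P,r["xy"]),z),1))
E
```

```text
t: 5.25
position: [536.6, -58.0, 115.2]
orientation: [-0.001, 0.619, 0.785, -0.0]
wrist_force: [-0.6, -0.6, 0.3]
gripper_width: 87.3
grasp_force: 0.0
lever_knob [235.9, 233.9] 0.97 [531.7 -56.7 120. ]
head_axis [275.3, 283.3] 0.57 [567.8 -93.7 105. ]
```

View pics/w3.png

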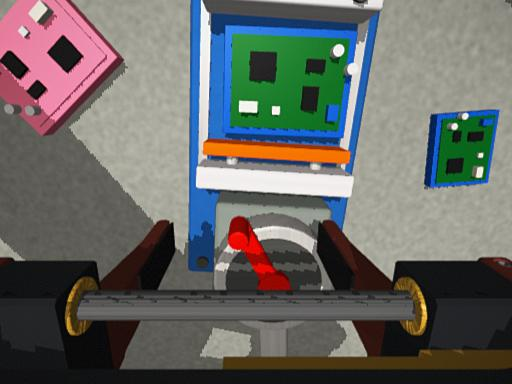

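The knob (238,233) lies between the fingers, about 4 mm off their centre. I'll shift over and close.

```bash
python3 -m inch '[[[1,-4.5,0],0],[[0,0,0],0],[[0,0,0],0],[[0,0,0],0],[[0,0,0],0],[[0,0,0],0],[[0,0,0],0],[[0,0,0],0],[[0,0,0],0],[[0,0,0],0]]' -1 15
```

```text
t: 6.23
position: [532.6, -58.2, 115.6]
orientation: [-0.0, 0.619, 0.785, -0.0]
wrist_force: [1.4, 0.9, -0.5]
gripper_width: 24.8
grasp_force: 0.0
```

```bash
python3 -m inch '[[[0,0,0],0],[[0,0,0],0],[[0,0,0],0],[[2.2,4.5,0],0],[[1.7,4.7,0],0],[[1.2,4.8,0],0],[[0.8,4.9,0],0],[[0.2,5,0],0],[[-0.2,5,0],0],[[-0.8,4.9,0],0],[[-1.2,4.8,0],0],[[0,0,0],0],[[0,0,0],0]]'
```

```text
t: 7.32
position: [567.9, -44.1, 115.2]
orientation: [-0.002, 0.619, 0.785, -0.0]
wrist_force: [-4.4, 3.6, 2.4]
gripper_width: 11.4
grasp_force: 15.0
```

```bash
python3 -m inch '[[[-1.5,4.8,0],0],[[-1.9,4.6,0],0],[[-1.1,2.2,0],0],[[0,0,0],0],[[0,0,0],0]]'
```

```text
t: 7.73
position: [579.7, -46.1, 115.1]
orientation: [-0.002, 0.619, 0.785, -0.001]
wrist_force: [-5.2, 1.8, 1.8]
gripper_width: 11.4
grasp_force: 15.0
```

```bash
python3 -m inch '[[[-1,2,0],0],[[0,0,0],0],[[0,0,0],0]]'; python3 -m inch '[[[0,0,0],0],[[0,0,0],0],[[0,0,0],0],[[0,0,-25],0],[[0,0,-30],0],[[0,0,0],0]]' 0; python3 m.py 3
```

```text
t: 7.98
position: [581.2, -46.5, 115.0]
orientation: [-0.002, 0.619, 0.785, -0.001]
wrist_force: [-6.8, 2.6, 3.9]
gripper_width: 11.4
grasp_force: 15.0
t: 8.48
position: [588.0, -48.4, 175.9]
orientation: [0.004, 0.619, 0.785, 0.002]
wrist_force: [2.3, -0.5, 0.5]
gripper_width: 43.4
grasp_force: 0.0
cam [569.  27. 338.] tcp [588. -48. 176.] [0.004 0.619 0.785 0.002]
head_axis [206. 240.] 0.55 [564. -94. 105.]
lever_knob [238. 197.] 0.71 [581. -44. 120.]
pad_face [215. 132.] 0.89 [548.  -8.  37.]
stop_jaw [222.  23.] 0.57 [532.  95.  20.]
board [223.  83.] 0.94 [545.  41.  20.]
board [38. 67.] 0.73 [360.  12.  20.]
```

The lever is at the CLOSE stop: it turned about 1.0 rad and the force rose to about 7 N. Now I'll move to the grip.

```bash
python3 -m inch '[[[0,0,-12],0],[[-30.7,-4.8,-2],0],[[-30.7,-4.8,-2],0],[[-30.7,-4.8,-2],0],[[-30.7,-4.8,0],0],[[-30.7,-4.8,0],0],[[-30.7,-4.8,0],0],[[0,0,0],0],[[0,0,0],0]]' 1; python3 m.py 4
```

```text
t: 9.58
position: [598.3, -234.8, 187.5]
orientation: [-0.001, 0.62, 0.785, -0.0]
wrist_force: [0.0, 0.4, 0.9]
gripper_width: 87.7
grasp_force: 0.0
cam [ 581. -159.  350.] tcp [ 598. -235.  187.] [-0.001  0.62   0.785 -0.   ]
head_axis [246.  10.] 0.68 [565. -94. 105.]
```

View pics/w4.png

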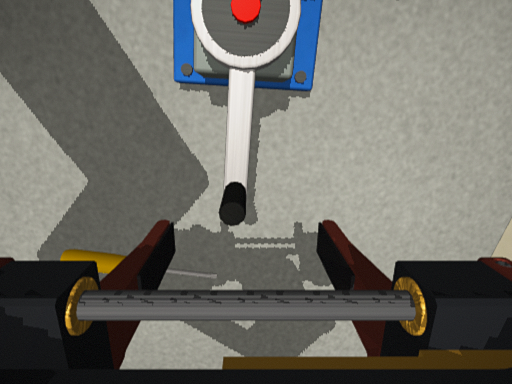

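Grip post top is at (232,212), in front of and slightly left of the fingers' centre. I'll work out its position.

Run:
```python
from h import *
P=vision.camera_params("wrist")
g=atz(ray(P,(232.5,212)),156);print(g, atz(ray(P,(238,186)),96), atz(ray(P,(246,8)),112))
from scipy.spatial.transform import Rotation as R
s=sense();q=s["orientation"];M=R.from_quat([q[1],q[2],q[3],q[0]]).as_matrix();print(M.T@(g-s["position"]))
```

```text
[ 589.44631753 -231.51550179  156.        ] [ 591.22554667 -228.51216553   96.        ] [565.49686377 -91.86703858 112.        ]
[ 2.80277672 -8.88451004 32.67930296]
```

```bash
python3 -m inch '[[[2,-8.5,0],0],[[0,0,23],0],[[0,0,23],0],[[0,0,23],0],[[0,0,0],0],[[0,0,0],0],[[0,0,0],0],[[0,0,0],0],[[0,0,0],0],[[0,0,0],0],[[0,0,0],0],[[0,0,0],0],[[0,0,0],0],[[0,0,0],0]]' -1 20
```

```text
t: 11.1
position: [590.1, -234.0, 120.7]
orientation: [0.001, 0.619, 0.785, -0.0]
wrist_force: [-3.2, -1.6, 5.6]
gripper_width: 19.7
grasp_force: 20.0
```

The post is gripped at 19.7 mm width. First drive stroke: clockwise, with the tool turning along.

```bash
python3 -m inch '[[[0.8,-7.6,0],0.5],[[0.8,-7.6,0],0.5],[[0.8,-7.6,0],0.5],[[0.8,-7.6,0],0.5],[[0.8,-7.6,0],0.5]]';python3 -m inch '[[[0.8,-7.6,0],0.5],[[0.8,-7.6,0],0.5],[[0.8,-7.6,0],0.5],[[0.8,-7.6,0],0.5],[[0.8,-7.6,0],0.5]]'; python3 -m inch '[[[0,0,0],0],[[0,0,0],0]]'
```

```text
t: 11.52
position: [555.1, -235.8, 120.8]
orientation: [0.003, 0.717, 0.697, 0.001]
wrist_force: [10.1, -1.2, -3.2]
gripper_width: 19.9
grasp_force: 20.0
t: 11.93
position: [518.5, -228.5, 120.8]
orientation: [0.004, 0.802, 0.597, 0.001]
wrist_force: [6.9, -6.4, -4.3]
gripper_width: 19.7
grasp_force: 20.0
t: 12.1
position: [517.0, -228.1, 120.8]
orientation: [0.003, 0.801, 0.598, 0.0]
wrist_force: [2.4, -5.4, -1.4]
gripper_width: 19.7
grasp_force: 20.0
```

```bash
python3 -m inch '[[[-0.5,15.2,0],-1],[[-0.2,15.2,0],-1],[[-0.2,15.2,0],-1],[[-0.2,15.2,0],-1],[[-0.2,15.2,0],-1],[[-0.2,15.2,0],-1],[[-0.2,15.2,0],-1],[[-0.2,15.2,0],-1],[[-0.2,15.2,0],-1],[[-0.2,15.2,0],-1],[[-0.2,7.6,0],-0.5],[[0,0,0],0],[[0,0,0],0]]'
python3 - <<'E'
from h import *
P=vision.camera_params("scene");vision.snapshot("scene")
for q,z in(("pad_face",37),):
  for r in nets.spot_point(q,"scene")[:1]: print(q,r["xy"],r["conf"],np.round(atz(ray(P,r["xy"]),z),1))
E
```

```text
t: 13.18
position: [664.3, -195.5, 120.6]
orientation: [0.0, 0.37, 0.929, 0.0]
wrist_force: [-2.1, 1.0, 5.3]
gripper_width: 19.6
grasp_force: 20.0
pad_face [268.4, 203.6] 0.56 [542.   -6.9  37. ]
```

```bash
python3 -m inch '[[[0.6,-7.6,0],0.5],[[0.6,-7.6,0],0.5],[[0.6,-7.6,0],0.5],[[0.6,-7.6,0],0.5],[[0.6,-7.6,0],0.5],[[0.6,-7.6,0],0.5],[[0.6,-7.6,0],0.5],[[0.6,-7.6,0],0.5]]'; python3 -m inch '[[[0.6,-7.6,0],0.5],[[0.6,-7.6,0],0.5],[[0.6,-7.6,0],0.5],[[0.6,-7.6,0],0.5]]'; python3 -m inch '[[[0.6,-7.6,0],0.5],[[0.6,-7.6,0],0.5],[[0.6,-7.6,0],0.5],[[0.6,-7.6,0],0.5]]';  python3 -m inch '[[[0,0,0],0],[[0,0,0],0],[[0,0,0],0]]'
```

```text
t: 13.95
position: [614.6, -226.5, 120.7]
orientation: [0.002, 0.557, 0.831, 0.002]
wrist_force: [6.9, 5.2, 2.6]
gripper_width: 19.6
grasp_force: 20.0
t: 14.28
position: [585.4, -234.1, 120.7]
orientation: [0.002, 0.64, 0.768, 0.002]
wrist_force: [6.7, 5.2, 1.3]
gripper_width: 19.9
grasp_force: 20.0
t: 14.62
position: [555.2, -235.3, 120.7]
orientation: [0.002, 0.717, 0.697, 0.002]
wrist_force: [7.9, 3.1, 0.7]
gripper_width: 19.7
grasp_force: 20.0
t: 14.87
position: [553.9, -235.3, 120.7]
orientation: [0.001, 0.716, 0.698, 0.001]
wrist_force: [3.9, 2.8, 3.6]
gripper_width: 19.4
grasp_force: 20.0
```

```bash
python3 -m inch '[[[0.6,-7.6,0],0.5],[[0.6,-7.6,0],0.5],[[0.6,-7.6,0],0.5]]'; python3 -m inch '[[[0.6,-7.6,0],0.5],[[0.6,-7.6,0],0.5]]';  python3 -m inch '[[[0,0,0],0],[[0,0,0],0],[[0,0,0],0]]'
python3 - <<'E'
from h import *
im=vision.snapshot("scene");im2=vision.snapshot("side")
a=cv2.resize(im[165:240,215:325],(660,450),interpolation=2);cv2.imwrite("pics/s5.png",a[:,:,::-1])
E
```

```text
t: 15.12
position: [533.0, -232.1, 120.7]
orientation: [0.003, 0.77, 0.638, 0.002]
wrist_force: [10.6, 2.5, -0.7]
gripper_width: 20.0
grasp_force: 20.0
t: 15.28
position: [518.4, -228.1, 120.7]
orientation: [0.003, 0.802, 0.597, 0.003]
wrist_force: [8.9, 2.4, -1.3]
gripper_width: 19.5
grasp_force: 20.0
t: 15.53
position: [517.1, -227.7, 120.6]
orientation: [0.001, 0.801, 0.598, 0.002]
wrist_force: [4.8, 2.7, 3.0]
gripper_width: 19.4
grasp_force: 20.0
```

View pics/s5.png

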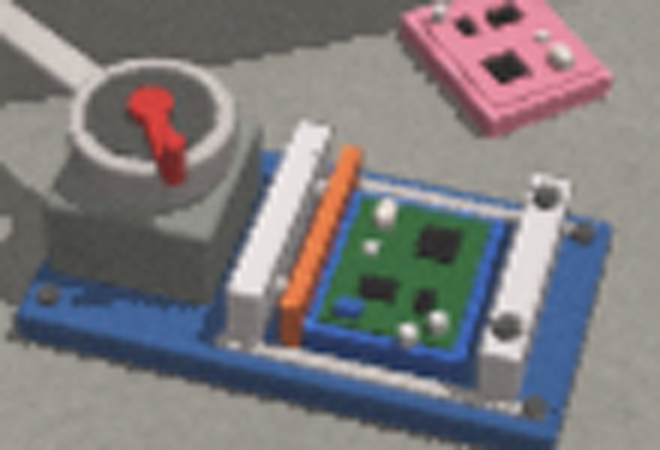

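The lever knob points to CLOSE and the pad is at the board, with a small gap still left to the fixed jaw. Swinging back for the next stroke.

```bash
python3 -m inch '[[[-0.5,15.2,0],-1],[[-0.2,15.2,0],-1],[[-0.2,15.2,0],-1],[[-0.2,15.2,0],-1],[[-0.2,15.2,0],-1],[[-0.2,15.2,0],-1],[[-0.2,15.2,0],-1],[[-0.2,15.2,0],-1],[[-0.2,15.2,0],-1],[[-0.2,15.2,0],-1],[[-0.2,7.6,0],-0.5],[[0,0,0],0],[[0,0,0],0]]'
cat > f.py <<'E'
from h import *
s=sense();d=s["position"][:2]-np.array([567,-93]);a=np.arctan2(d[1],d[0]);f=s["wrist_force"]
print("handle %.3f r %.1f tangential %.1f radial %.1f"%(np.radians(-78.5)-a,np.hypot(*d),-(f[0]*np.sin(a)-f[1]*np.cos(a)),f[0]*np.cos(a)+f[1]*np.sin(a)))
E
python3 f.py
python3 -m inch '[[[0.6,-7.6,0],0.5],[[0.6,-7.6,0],0.5],[[0.6,-7.6,0],0.5],[[0.6,-7.6,0],0.5]]'>/dev/null; python3 f.py
python3 -m inch '[[[0.6,-7.6,0],0.5],[[0.6,-7.6,0],0.5]]'>/dev/null; python3 f.py
python3 -m inch '[[[0.6,-7.6,0],0.5],[[0.6,-7.6,0],0.5]]'>/dev/null; python3 f.py
python3 -m inch '[[[0,0,0],0],[[0,0,0],0],[[0,0,0],0]]' >/dev/null; python3 f.py
```

```text
t: 16.72
position: [663.3, -196.2, 120.5]
orientation: [-0.001, 0.37, 0.929, 0.001]
wrist_force: [-2.2, 5.2, 7.8]
gripper_width: 19.8
grasp_force: 20.0
handle -0.550 r 141.2 tangential 2.0 radial -5.3
handle -0.344 r 141.4 tangential 7.6 radial -7.6
handle -0.237 r 141.5 tangential 7.1 radial -8.7
handle -0.131 r 141.8 tangential 7.5 radial -9.3
handle -0.123 r 141.8 tangential 3.5 radial -7.5
```

```bash
python3 -m inch '[[[3,-7.6,0],0.5],[[2,-7.6,0],0.5]]'>/dev/null; python3 f.py
python3 -m inch '[[[0,0,0],0],[[0,0,0],0]]' >/dev/null; python3 f.py
python3 -m inch '[[[0.6,-7.6,0],0.5],[[0.6,-7.6,0],0.5]]'>/dev/null; python3 f.py
python3 -m inch '[[[0,0,0],0],[[0,0,0],0]]' >/dev/null; python3 f.py
```

```text
handle -0.031 r 141.8 tangential 9.0 radial 4.9
handle -0.021 r 141.8 tangential 4.8 radial 1.6
handle 0.076 r 142.0 tangential 8.3 radial -0.5
handle 0.087 r 142.1 tangential 4.7 radial -0.2
```

```bash
python3 -m inch '[[[0.6,-7.6,0],0.5],[[0.6,-7.6,0],0.5]]'>/dev/null; python3 f.py
python3 -m inch '[[[0,0,0],0],[[0,0,0],0],[[0,0,0],0]]' >/dev/null; python3 f.py
```

```text
handle 0.183 r 142.4 tangential 8.4 radial -0.4
handle 0.193 r 142.4 tangential 5.1 radial -0.6
```

```bash
python3 -m inch '[[[0.6,-7.6,0],0.5],[[0.6,-7.6,0],0.5]]'>/dev/null; python3 f.py
python3 -m inch '[[[0,0,0],0],[[0,0,0],0],[[0,0,0],0]]' >/dev/null; python3 f.py
python3 - <<'E'
from h import *
im=vision.snapshot("scene");im2=vision.snapshot("side")
a=cv2.resize(im[165:240,215:325],(660,450),interpolation=2);cv2.imwrite("pics/s6.png",a[:,:,::-1])
E
```

```text
handle 0.289 r 142.6 tangential 8.9 radial -1.6
handle 0.300 r 142.7 tangential 5.1 radial -0.2
```

View pics/s6.png

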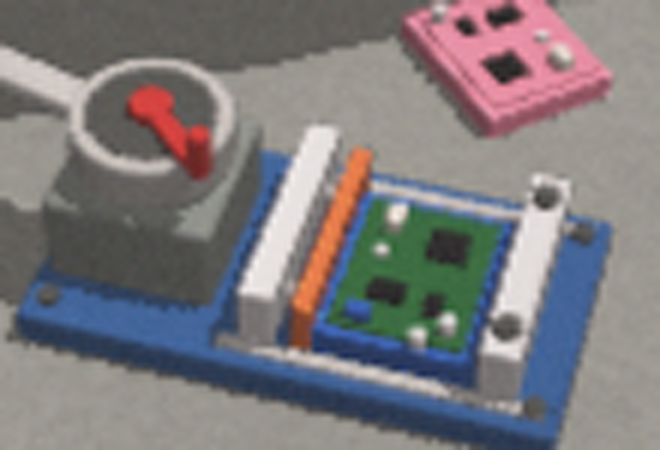

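The board is square against the pad and almost at the fixed jaw. Continuing in small steps.

```bash
python3 -m inch '[[[0.6,-7.6,0],0.5],[[0.6,-7.6,0],0.5]]'>/dev/null; python3 f.py
python3 -m inch '[[[0,0,0],0],[[0,0,0],0],[[0,0,0],0]]' >/dev/null; python3 f.py
```

```text
handle 0.395 r 143.0 tangential 8.0 radial -1.9
handle 0.406 r 143.0 tangential 6.0 radial -0.4
```

```bash
python3 -m inch '[[[0.6,-7.6,0],0.5]]'>/dev/null; python3 f.py
python3 -m inch '[[[0,0,0],0],[[0,0,0],0],[[0,0,0],0]]' >/dev/null; python3 f.py
```

```text
handle 0.444 r 143.1 tangential 10.8 radial -3.8
handle 0.458 r 143.2 tangential 5.5 radial -1.1
```

```bash
python3 -m inch '[[[0.8,-7.6,0],0.5]]'>/dev/null; python3 f.py
for i in 1 2 3; do python3 -m inch '[[[0,0,0],0]]' >/dev/null; python3 f.py; done
```

```text
handle 0.497 r 143.2 tangential 9.9 radial -1.8
handle 0.511 r 143.3 tangential 6.6 radial -1.6
handle 0.511 r 143.3 tangential 5.7 radial -1.4
handle 0.511 r 143.3 tangential 5.8 radial -2.0
```

```bash
python3 -m inch '[[[0.8,-7.6,0],0.5]]'>/dev/null; python3 f.py
for i in 1 2 3; do python3 -m inch '[[[0,0,0],0]]' >/dev/null; python3 f.py; done
```

```text
handle 0.549 r 143.4 tangential 11.1 radial -2.1
handle 0.563 r 143.5 tangential 6.5 radial -0.5
handle 0.564 r 143.5 tangential 5.6 radial -0.7
handle 0.563 r 143.5 tangential 6.0 radial -1.0
```

```bash
python3 -m inch '[[[0.8,-6,0],0.4]]'>/dev/null; python3 f.py
for i in 1 2 3; do python3 -m inch '[[[0,0,0],0]]' >/dev/null; python3 f.py; done
python3 - <<'E'
from h import *
im=vision.snapshot("scene");im2=vision.snapshot("side")
a=cv2.resize(im[180:230,255:325],(700,500),interpolation=2)[:300];b=cv2.resize(im2[150:210,180:265],(700,494),interpolation=2)[:300]
cv2.imwrite("pics/s7.png",cv2.vconcat([a,b])[:,:,::-1])
E
```

```text
handle 0.593 r 143.5 tangential 9.5 radial -0.5
handle 0.603 r 143.6 tangential 6.4 radial 0.4
handle 0.603 r 143.6 tangential 6.1 radial 0.2
handle 0.603 r 143.6 tangential 5.0 radial -0.1
```

View pics/s7.png

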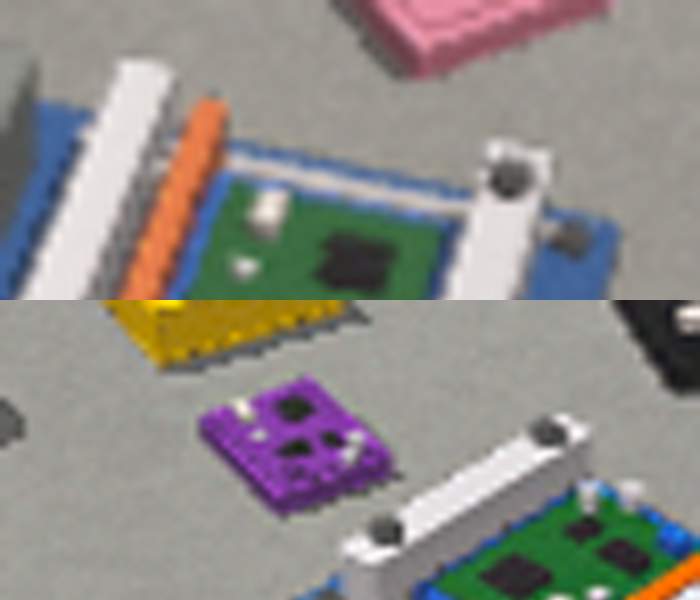

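The views don't show yet whether the board touches the jaw, and the force hasn't risen clearly. One more back swing, then drive in small steps.

```bash
python3 -m inch '[[[-0.5,15.2,0],-1],[[-0.2,15.2,0],-1],[[-0.2,15.2,0],-1],[[-0.2,15.2,0],-1],[[-0.2,15.2,0],-1],[[-0.2,15.2,0],-1],[[-0.2,15.2,0],-1],[[-0.2,15.2,0],-1],[[0,0,0],0],[[0,0,0],0]]' >/dev/null; python3 f.py
python3 -m inch '[[[0.8,-7.6,0],0.5],[[0.8,-7.6,0],0.5]]'>/dev/null; python3 f.py
for i in 1 2 3; do python3 -m inch '[[[0,0,0],0]]' >/dev/null; python3 f.py; done
python3 -m inch '[[[0.8,-7.6,0],0.5]]'>/dev/null; python3 f.py
for i in 1 2 3; do python3 -m inch '[[[0,0,0],0]]' >/dev/null; python3 f.py; done
```

```text
handle -0.242 r 140.9 tangential 3.2 radial -1.1
handle -0.134 r 141.0 tangential 2.2 radial -0.6
handle -0.120 r 141.0 tangential -1.1 radial 0.1
handle -0.121 r 141.0 tangential -1.0 radial -1.0
handle -0.122 r 141.1 tangential -0.8 radial -1.2
handle -0.081 r 141.1 tangential 2.1 radial -1.7
handle -0.068 r 141.1 tangential -1.7 radial -0.6
handle -0.068 r 141.1 tangential -1.0 radial -1.3
handle -0.068 r 141.1 tangential 0.0 radial -0.3
```

```bash
for i in 1; do python3 -m inch '[[[0.8,-7.6,0],0.5]]'>/dev/null; python3 f.py; done
python3 -m inch '[[[0,0,0],0],[[0,0,0],0],[[0,0,0],0]]' >/dev/null; python3 f.py
python3 -m inch '[[[0.8,-7.6,0],0.5]]'>/dev/null; python3 f.py
python3 -m inch '[[[0,0,0],0],[[0,0,0],0],[[0,0,0],0]]' >/dev/null; python3 f.py
```

```text
handle -0.027 r 141.3 tangential 3.2 radial -1.3
handle -0.014 r 141.3 tangential -1.1 radial -0.6
handle 0.027 r 141.4 tangential 4.0 radial -1.2
handle 0.038 r 141.4 tangential 0.4 radial -0.9
```

```bash
python3 -m inch '[[[0.8,-7.6,0],0.5]]'>/dev/null; python3 f.py
for i in 1 2 3; do python3 -m inch '[[[0,0,0],0]]' >/dev/null; python3 f.py; done
```

```text
handle 0.078 r 141.5 tangential 6.0 radial -2.8
handle 0.088 r 141.5 tangential 3.6 radial -0.3
handle 0.088 r 141.5 tangential 3.1 radial -0.2
handle 0.087 r 141.5 tangential 3.0 radial -0.4
```

```bash
python3 -m inch '[[[0.8,-7.6,0],0.5]]'>/dev/null; python3 f.py
for i in 1 2 3 ; do python3 -m inch '[[[0,0,0],0]]' >/dev/null; python3 f.py; done
```

```text
handle 0.127 r 141.6 tangential 9.3 radial -3.1
handle 0.137 r 141.6 tangential 5.7 radial -0.6
handle 0.137 r 141.6 tangential 5.6 radial -0.6
handle 0.136 r 141.6 tangential 4.5 radial -1.4
```

```bash
python3 -m inch '[[[0.8,-7.6,0],0.5]]'>/dev/null; python3 f.py
for i in 1 2 3 ; do python3 -m inch '[[[0,0,0],0]]' >/dev/null; python3 f.py; done
```

```text
handle 0.176 r 141.7 tangential 9.9 radial -2.4
handle 0.189 r 141.8 tangential 6.1 radial 0.1
handle 0.189 r 141.8 tangential 5.2 radial -0.4
handle 0.190 r 141.8 tangential 5.2 radial -0.8
```

```bash
python3 -m inch '[[[0.8,-7.6,0],0.5]]'>/dev/null; python3 f.py
for i in 1 2 3 ; do python3 -m inch '[[[0,0,0],0]]' >/dev/null; python3 f.py; done
```

```text
handle 0.230 r 141.8 tangential 10.5 radial -2.1
handle 0.242 r 141.9 tangential 6.6 radial -1.3
handle 0.242 r 141.9 tangential 6.1 radial -0.1
handle 0.242 r 141.9 tangential 5.3 radial -0.3
```

```bash
python3 -m inch '[[[0.8,-7.6,0],0.5]]'>/dev/null; python3 f.py
for i in 1 2 3 ; do python3 -m inch '[[[0,0,0],0]]' >/dev/null; python3 f.py; done
```

```text
handle 0.282 r 142.0 tangential 10.8 radial -1.6
handle 0.296 r 142.1 tangential 7.2 radial -0.8
handle 0.296 r 142.1 tangential 5.5 radial -0.8
handle 0.296 r 142.1 tangential 6.0 radial 0.2
```

```bash
python3 -m inch '[[[0.8,-7.6,0],0.5]]'>/dev/null; python3 f.py
for i in 1 2 3 4; do python3 -m inch '[[[0,0,0],0]]' >/dev/null; python3 f.py; done
```

```text
handle 0.336 r 142.2 tangential 11.3 radial -1.9
handle 0.349 r 142.2 tangential 5.8 radial -1.1
handle 0.349 r 142.2 tangential 5.8 radial -0.9
handle 0.349 r 142.2 tangential 5.9 radial -0.9
handle 0.349 r 142.2 tangential 5.1 radial 0.3
```

Run:
```python
from h import *
s=sense();print(s["t"],s["wrist_force"],s["wrist_torque"],s["joint_efforts"],s["position"])
```

```text
25.4167 [ 5.05005362 -1.05074587  3.17356636] [ 0.04709133 -0.66196251 -0.15646213] [ -0.97176902 -50.81529379 -18.44948351  -0.89595566   1.57231931
  -0.18251315] [ 545.95928529 -233.66028368  120.42851354]
```

```bash
python3 -m inch '[[[0.8,-7.6,0],0.5]]'>/dev/null; python3 f.py
for i in 1 2 3 ; do python3 -m inch '[[[0,0,0],0]]' >/dev/null; python3 f.py; done
```

```text
handle 0.389 r 142.3 tangential 10.3 radial -1.3
handle 0.402 r 142.4 tangential 6.9 radial -0.1
handle 0.402 r 142.4 tangential 6.1 radial -0.4
handle 0.403 r 142.4 tangential 5.8 radial -0.4
```

```bash
python3 -m inch '[[[0.8,-7.6,0],0.5]]'>/dev/null; python3 f.py
for i in 1 2 3 ; do python3 -m inch '[[[0,0,0],0]]' >/dev/null; python3 f.py; done
```

```text
handle 0.442 r 142.4 tangential 9.9 radial -2.1
handle 0.455 r 142.5 tangential 7.0 radial -0.2
handle 0.456 r 142.5 tangential 6.2 radial -0.8
handle 0.456 r 142.5 tangential 6.3 radial -0.7
```

```bash
python3 -m inch '[[[0.8,-7.6,0],0.5]]'>/dev/null; python3 f.py
for i in 1 2 3 ; do python3 -m inch '[[[0,0,0],0]]' >/dev/null; python3 f.py; done
```

```text
handle 0.495 r 142.6 tangential 11.0 radial -2.0
handle 0.508 r 142.7 tangential 6.8 radial -0.2
handle 0.508 r 142.7 tangential 5.5 radial -0.8
handle 0.508 r 142.7 tangential 5.9 radial -0.6
```

Run:
```python
from h import *
im=vision.snapshot("scene");im2=vision.snapshot("side")
a=cv2.resize(im[170:240,225:325],(600,420),interpolation=2)
cv2.imwrite("pics/s8.png",a[:,:,::-1])
```

```text
(no output)
```

View pics/s8.png

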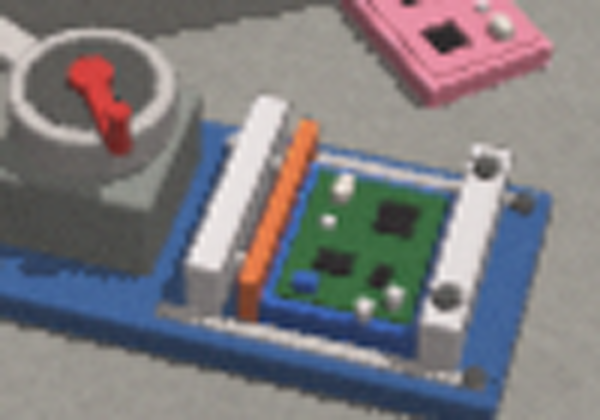

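The board looks flush or nearly so with the jaw. The handle is not clearly stiffer yet, so I'll keep going.

```bash
python3 -m inch '[[[0.8,-7.6,0],0.5]]'>/dev/null; python3 f.py
for i in 1 2 3 ; do python3 -m inch '[[[0,0,0],0]]' >/dev/null; python3 f.py; done
```

```text
handle 0.546 r 142.7 tangential 11.4 radial -1.1
handle 0.560 r 142.8 tangential 8.1 radial 0.4
handle 0.560 r 142.8 tangential 6.8 radial 0.3
handle 0.560 r 142.8 tangential 7.5 radial -1.0
```

```bash
python3 -m inch '[[[0.8,-6,0],0.4]]'>/dev/null; python3 f.py
for i in 1 2 3 ; do python3 -m inch '[[[0,0,0],0]]' >/dev/null; python3 f.py; done
```

```text
handle 0.588 r 142.9 tangential 11.5 radial 0.5
handle 0.599 r 142.9 tangential 8.0 radial 1.2
handle 0.598 r 142.9 tangential 8.5 radial 0.6
handle 0.599 r 142.9 tangential 7.6 radial -0.8
```

The rise is clear now: the paused force went from 6.0 to 8.0 N, so contact started at about 0.52. It needs roughly 0.1 rad more, so I'll swing back by just over one tooth and re-drive.

```bash
python3 -m inch '[[[-0.5,15.2,0],-1],[[-0.2,15.2,0],-1],[[-0.2,15.2,0],-1],[[-0.2,15.2,0],-1],[[-0.2,7.6,0],-0.5],[[0,0,0],0],[[0,0,0],0]]' >/dev/null; python3 f.py
for i in 1; do python3 -m inch '[[[0.8,-7.6,0],0.5]]'>/dev/null; python3 f.py; python3 -m inch '[[[0,0,0],0],[[0,0,0],0]]' >/dev/null; python3 f.py;python3 -m inch '[[[0,0,0],0]]' >/dev/null; python3 f.py; done
python3 -m inch '[[[0.8,-7.6,0],0.5]]'>/dev/null; python3 f.py; python3 -m inch '[[[0,0,0],0],[[0,0,0],0]]' >/dev/null; python3 f.py;python3 -m inch '[[[0,0,0],0]]' >/dev/null; python3 f.py
python3 -m inch '[[[0.8,-7.6,0],0.5]]'>/dev/null; python3 f.py; python3 -m inch '[[[0,0,0],0],[[0,0,0],0]]' >/dev/null; python3 f.py;python3 -m inch '[[[0,0,0],0]]' >/dev/null; python3 f.py
```

```text
handle 0.133 r 141.3 tangential 0.6 radial 1.4
handle 0.180 r 141.4 tangential 2.5 radial 1.3
handle 0.196 r 141.4 tangential -2.0 radial 1.6
handle 0.196 r 141.4 tangential -0.7 radial 2.1
handle 0.238 r 141.5 tangential 2.4 radial 1.2
handle 0.252 r 141.6 tangential -1.4 radial 2.4
handle 0.252 r 141.6 tangential -2.2 radial 2.5
handle 0.292 r 141.7 tangential 1.8 radial 1.6
handle 0.306 r 141.7 tangential -1.6 radial 1.5
handle 0.305 r 141.7 tangential -1.5 radial 2.9
```

```bash
python3 -m inch '[[[0.8,-7.6,0],0.5]]'>/dev/null; python3 f.py
for i in 1 2 3 ; do python3 -m inch '[[[0,0,0],0]]' >/dev/null; python3 f.py; done
```

```text
handle 0.345 r 141.9 tangential 2.0 radial 1.9
handle 0.359 r 141.9 tangential -0.9 radial 2.7
handle 0.359 r 141.9 tangential -1.5 radial 2.0
handle 0.358 r 141.9 tangential -1.0 radial 2.7
```

```bash
python3 -m inch '[[[0.8,-7.6,0],0.5]]'>/dev/null; python3 f.py
for i in 1 2 3 ; do python3 -m inch '[[[0,0,0],0]]' >/dev/null; python3 f.py; done
```

```text
handle 0.399 r 142.0 tangential 2.4 radial 0.9
handle 0.413 r 142.0 tangential -1.0 radial 2.5
handle 0.412 r 142.0 tangential -0.4 radial 2.5
handle 0.412 r 142.0 tangential 0.0 radial 2.5
```

```bash
python3 -m inch '[[[0.8,-7.6,0],0.5]]'>/dev/null; python3 f.py
for i in 1 2 3 ; do python3 -m inch '[[[0,0,0],0]]' >/dev/null; python3 f.py; done
```

```text
handle 0.451 r 142.2 tangential 2.9 radial 0.1
handle 0.464 r 142.2 tangential 1.1 radial 2.9
handle 0.462 r 142.2 tangential 1.0 radial 2.6
handle 0.462 r 142.2 tangential 0.3 radial 1.7
```

```bash
python3 -m inch '[[[0.8,-5,0],0.3]]'>/dev/null; python3 f.py
for i in 1 2 3 ; do python3 -m inch '[[[0,0,0],0]]' >/dev/null; python3 f.py; done
```

```text
handle 0.484 r 142.2 tangential 6.3 radial 3.5
handle 0.491 r 142.2 tangential 3.1 radial 3.0
handle 0.491 r 142.2 tangential 3.4 radial 3.5
handle 0.491 r 142.2 tangential 2.8 radial 3.3
```

```bash
python3 -m inch '[[[0.6,-5,0],0.3]]'>/dev/null; python3 f.py
for i in 1 2 3 ; do python3 -m inch '[[[0,0,0],0]]' >/dev/null; python3 f.py; done
```

```text
handle 0.515 r 142.3 tangential 8.3 radial 2.9
handle 0.522 r 142.3 tangential 5.2 radial 4.0
handle 0.522 r 142.3 tangential 4.7 radial 3.8
handle 0.522 r 142.3 tangential 5.1 radial 3.6
```

```bash
python3 -m inch '[[[0.6,-5,0],0.3]]'>/dev/null; python3 f.py
for i in 1 2 3 ; do python3 -m inch '[[[0,0,0],0]]' >/dev/null; python3 f.py; done
```

```text
handle 0.545 r 142.3 tangential 10.7 radial 2.9
handle 0.552 r 142.3 tangential 6.8 radial 3.2
handle 0.553 r 142.3 tangential 6.6 radial 3.8
handle 0.553 r 142.3 tangential 7.1 radial 3.5
```

```bash
python3 -m inch '[[[0.6,-5,0],0.3]]'>/dev/null; python3 f.py
for i in 1 2 3 ; do python3 -m inch '[[[0,0,0],0]]' >/dev/null; python3 f.py; done
```

```text
handle 0.576 r 142.3 tangential 10.9 radial 3.6
handle 0.585 r 142.4 tangential 8.4 radial 3.7
handle 0.585 r 142.4 tangential 7.8 radial 4.7
handle 0.585 r 142.4 tangential 8.5 radial 4.6
```

```bash
python3 -m inch '[[[0.6,-4,0],0.2]]'>/dev/null; python3 f.py
for i in 1 2 3 ; do python3 -m inch '[[[0,0,0],0]]' >/dev/null; python3 f.py; done; python3 -c "
from h import *;print(sense()['t'])"
```

```text
handle 0.604 r 142.4 tangential 12.7 radial 4.9
handle 0.610 r 142.5 tangential 10.1 radial 5.3
handle 0.610 r 142.4 tangential 9.3 radial 4.0
handle 0.610 r 142.5 tangential 8.7 radial 4.5
31.4333
```

The paused force is now about 9.3 N against a free 5.8 N, and driving peaks at 12.7 N. That puts the clamp at roughly 70 N (48–94 N by other estimates), so the handle is clearly stiffer and I'll stop here. I'll relax the hand, open and retreat upward.

```bash
python3 -m inch '[[[-2,4,0],0],[[-2,4,0],0],[[0,0,0],0],[[0,0,0],0]]'>/dev/null; python3 f.py; python3 -m inch '[[[0,0,0],0],[[0,0,0],0],[[0,0,0],0],[[0,0,0],0],[[0,0,0],0],[[0,0,-20],0],[[0,0,-25],0],[[0,0,-30],0],[[0,0,-30],0],[[0,0,-30],0],[[0,0,-30],0],[[0,0,0],0],[[0,0,0],0]]' 0.3
python3 - <<'E'
from h import *
im=vision.snapshot("scene");im2=vision.snapshot("side")
a=cv2.resize(im[170:240,180:325],(725,350),interpolation=2);b=cv2.resize(im2[145:205,180:325],(725,300),interpolation=2)[:240]
cv2.imwrite("pics/s9.png",cv2.vconcat([a,b])[:,:,::-1])
E
```

```text
handle 0.566 r 142.6 tangential 5.5 radial -6.4
t: 32.85
position: [514.0, -227.5, 286.1]
orientation: [0.001, 0.807, 0.59, 0.0]
wrist_force: [-0.0, 0.4, -0.1]
gripper_width: 57.0
grasp_force: 0.0
```

View pics/s9.png

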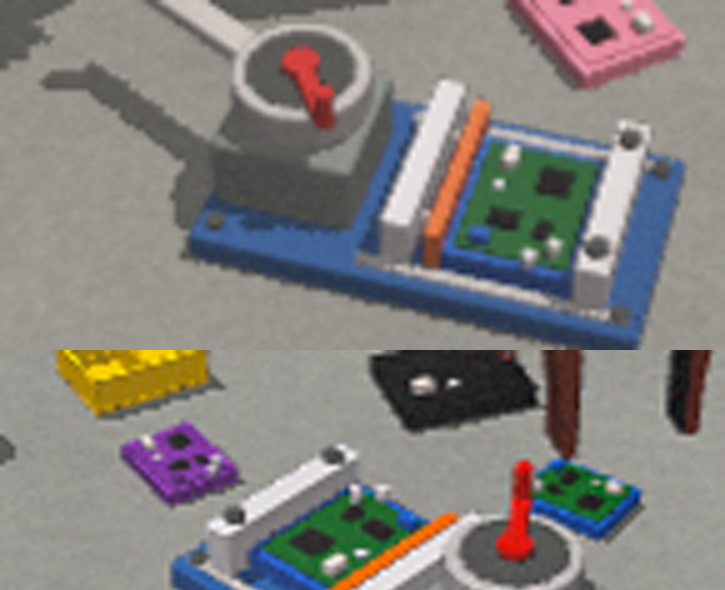

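The vice looks clamped, with the board square. My clamp force estimates spread widely, so I'll check the spring compression: compare the bar-to-pad gap from the same wrist pose as the start picture (w3).

```bash
python3 -m inch '[[[30.6,-6.4,0],0],[[30.6,-6.4,0],0],[[30.6,-6.4,0],0],[[30.6,-6.4,0],0],[[30.6,-6.4,0],0],[[30.6,-6.4,0],0],[[0,0,0],-1],[[0,0,0],-1],[[0,0,0],-1],[[0,0,0],-1],[[0,0,0],-1],[[0,0,0],-0.2]]' 1 >/dev/null; python3 -m inch '[[[0,0,30],0],[[0,0,30],0],[[0,0,30],0],[[0,0,30],0],[[0,0,25],0],[[0,0,20],0],[[0,0,0],0],[[0,0,0],0],[[0,0,0],0]]'
python3 - <<'E'
from h import *
P=vision.camera_params("wrist");print(P["fx"]);im=vision.snapshot("wrist");cv2.imwrite("pics/w5.png",im[:,:,::-1])
a=cv2.imread("pics/w3.png")
cv2.imwrite("pics/cmp.png",cv2.resize(cv2.vconcat([a[110:220,180:390],im[110:220,180:390,::-1]]),None,fx=2.7,fy=2.7,interpolation=2))
E
```

```text
t: 34.7
position: [533.2, -40.5, 120.1]
orientation: [-0.0, 0.619, 0.785, -0.0]
wrist_force: [0.2, -0.6, -0.6]
gripper_width: 87.9
grasp_force: 0.0
289.1272044022374
```

View pics/cmp.png

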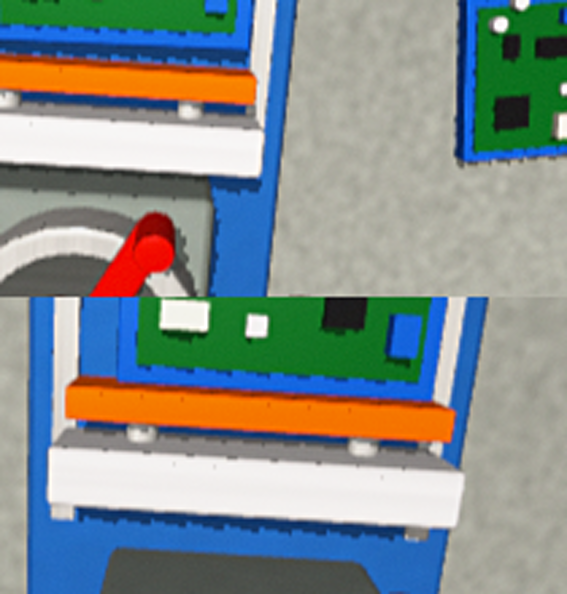

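```bash
cat > g.py <<'E'
from h import *
from scipy.spatial.transform import Rotation as R
from scipy.optimize import least_squares
def T(p,q):
    M=np.eye(4);M[:3,:3]=R.from_quat([q[1],q[2],q[3],q[0]]).as_matrix();M[:3,3]=p;return M
s=sense();P=vision.camera_params("wrist");X=np.array(P["world_to_cam"])@T(s["position"],s["orientation"])
poses={"w1":([560.8,-61.3,333.0],[0,.144,.99,0]),"w2":([559.6,-147.9,282.6],[0,.617,.787,0]),"w3":([588.0,-48.4,175.9],[.004,.619,.785,.002]),"w5":(s["position"],s["orientation"])}
v=np.array([-.195,.981]);n=np.array([.981,.195])
for k,(p,q) in poses.items():
    Q=dict(P);Q["world_to_cam"]=X@np.linalg.inv(T(p,q))
    im=cv2.imread(f"pics/{k}.png")
    # sample brightness along the vice's y at z=52 over cross positions -30..30; nominal colour profile
    ys=np.arange(40,125,.25);W=Q["world_to_cam"]
    prof=[]
    for u in np.arange(-45,46,3):
        pts=np.array([567,-93])+np.outer(ys,v)+u*n
        C=W[:3,:3]@np.c_[pts,np.full(len(ys),52.)].T+W[:3,3:4]
        px=np.c_[Q["cx"]+Q["fx"]*C[0]/-C[2],Q["cy"]-Q["fy"]*C[1]/-C[2]].astype(np.float32)
        prof.append((u,cv2.remap(im,px[:,:1],px[:,1:],cv2.INTER_LINEAR)[:,0].astype(float)))
    res=[]
    for u,c in prof:
        o=(c[:,2]-c[:,0])  # R-B : orange high
        b=c[:,0]           # blue channel: white high
        i=np.argmax(o); h=o[i]/2
        lo=i
        while lo>0 and o[lo]>h: lo-=1
        hi=i
        while hi<len(o)-1 and o[hi]>h: hi+=1
        w=b[:lo]; m=np.where(w>195)[0]
        if o[i]<100 or len(m)==0: continue
        res.append((u,ys[lo],ys[hi],ys[m[-1]],ys[m[0]]))
    r=np.array(res);W_=Q["world_to_cam"];cam=-W_[:3,:3].T@W_[:3,3];cv=(cam[:2]-[567,-93])@v
    print(k,len(r),"cam vy %.1f z %.1f"%(cv,cam[2]),"median pad back/front, bar front/back(at z52)",np.round(np.median(r[:,1:],0),2),"gap",np.round(np.median(r[:,1]-r[:,3]),2),"std",np.round(np.std(r[:,1]-r[:,3]),2))
E
python3 g.py
```

```text
w1 31 cam vy 68.8 z 495.2 median pad back/front, bar front/back(at z52) [77.25 87.5  69.25 52.5 ] gap 8.25 std 1.2
w2 30 cam vy 24.9 z 444.8 median pad back/front, bar front/back(at z52) [75.75 86.5  68.88 51.5 ] gap 7.0 std 0.62
w3 31 cam vy 117.6 z 337.8 median pad back/front, bar front/back(at z52) [77.   88.75 67.75 50.25] gap 9.5 std 2.31
w5 31 cam vy 135.3 z 282.8 median pad back/front, bar front/back(at z52) [ 93.25 104.5   84.5   55.5 ] gap 9.0 std 2.28
```

```bash
sed -i 's/np.arange(-45,46,3)/np.arange(-48,49,4)/; s/^    r=np.array(res)/    print(" ".join("%d:%.1f,%.1f"%(a[0],a[1]-a[3],a[2]-a[1]) for a in res));r=np.array(res)/' g.py; python3 g.py
```

```text
-48:8.2,9.8 -44:8.2,9.8 -40:8.2,10.2 -36:5.0,9.8 -32:8.2,10.2 -28:8.5,10.0 -24:8.2,10.2 -20:8.2,10.2 -16:8.5,9.5 -12:8.5,10.0 -8:8.2,10.2 -4:8.5,10.2 0:8.5,10.5 4:8.5,10.2 8:8.5,10.0 12:8.2,10.0 16:8.5,9.8 20:8.2,10.0 24:8.2,10.2 28:7.8,10.0 32:3.5,9.8 36:8.5,9.8 40:8.5,10.0 44:8.8,10.0 48:8.5,10.0
w1 25 cam vy 68.8 z 495.2 median pad back/front, bar front/back(at z52) [77.25 87.5  69.   52.25] gap 8.25 std 1.15
-48:7.0,10.5 -44:7.0,10.2 -40:7.2,10.5 -36:4.8,10.5 -32:7.2,10.5 -28:7.2,10.5 -24:7.0,10.5 -20:7.0,10.5 -16:7.0,10.8 -12:7.0,10.5 -8:7.5,10.2 -4:7.2,10.5 0:7.0,10.8 4:7.0,10.8 8:7.2,10.5 12:7.0,10.5 16:7.0,10.8 20:7.0,10.8 24:7.2,10.5 28:7.2,10.5 32:5.0,10.5 36:7.2,10.5 40:7.2,10.5 44:7.2,10.5 48:7.0,10.5
w2 25 cam vy 24.9 z 444.8 median pad back/front, bar front/back(at z52) [75.75 86.5  68.75 51.5 ] gap 7.0 std 0.63
-48:1.8,11.8 -44:10.0,11.5 -40:9.2,12.0 -36:2.8,11.8 -32:2.2,11.8 -28:9.2,12.0 -24:9.5,12.0 -20:9.5,11.8 -16:9.2,12.0 -12:9.5,11.8 -8:9.2,12.2 -4:9.2,11.8 0:9.5,11.8 4:9.2,12.0 8:9.5,12.0 12:9.5,11.8 16:9.5,11.5 20:10.0,11.8 24:9.2,12.0 28:9.5,11.8 32:2.2,11.8 36:4.0,12.0 40:9.5,11.8 44:9.5,11.8 48:9.5,11.5
w3 25 cam vy 117.6 z 337.8 median pad back/front, bar front/back(at z52) [77.   88.75 67.75 50.25] gap 9.5 std 2.77
-48:9.0,12.5 -44:9.2,12.8 -40:9.0,11.5 -36:2.2,11.2 -32:9.2,11.5 -28:9.0,11.5 -24:9.0,11.0 -20:9.5,11.0 -16:9.0,11.2 -12:9.0,11.2 -8:9.8,11.0 -4:9.0,11.2 0:8.8,11.2 4:9.0,11.2 8:9.2,11.2 12:9.2,11.0 16:9.0,11.2 20:9.5,11.2 24:9.0,11.2 28:9.0,11.2 32:2.0,11.5 36:9.0,11.0 40:9.0,11.2 44:9.2,11.2 48:9.0,11.5
w5 25 cam vy 135.3 z 282.8 median pad back/front, bar front/back(at z52) [ 93.25 104.5   84.5   55.75] gap 9.0 std 1.91
```

The gap shrank only about 0.55 mm, against 1.6 mm for 80 N. The clamp is therefore only about 30 N, because part of the hand force was slack in the fingers. I need about 0.12 rad more real drive, so I'll regrip with a firmer grasp.

```bash
python3 -m inch '[[[0,0,-20],0],[[0,0,-25],0],[[0,0,-30],0],[[0,0,-30],0],[[0,0,-30],0],[[0,0,-30],0],[[0,0,0],1],[[0,0,0],1],[[0,0,0],1],[[0,0,0],1],[[0,0,0],1],[[0,0,0],0.2],[[-30.6,6.4,0],0],[[-30.6,6.4,0],0],[[-30.6,6.4,0],0],[[-30.6,6.4,0],0],[[-30.6,6.4,0],0],[[-28.6,6.4,0],0],[[0,0,0],0],[[0,0,0],0]]'
python3 - <<'E'
from h import *
from scipy.spatial.transform import Rotation as R
s=sense();P=vision.camera_params("wrist");im=vision.snapshot("wrist");q=s["orientation"];M=R.from_quat([q[1],q[2],q[3],q[0]]).as_matrix()
for m in nets.masks_of("handle_grip","wrist")[:1]: print(m["conf"],m["xy"],cv2.boundingRect(m["region"].astype(np.uint8)))
for r in nets.spot_point("handle_grip","wrist")[:1]:
    g=atz(ray(P,r["xy"]),131);print(r["conf"],r["xy"],g,M.T@(g-s["position"]))
E
```

```text
t: 36.42
position: [514.4, -226.5, 285.6]
orientation: [0.001, 0.808, 0.59, 0.0]
wrist_force: [0.1, 0.5, -0.5]
gripper_width: 87.5
grasp_force: 0.0
0.75 [249.9, 53.1] (213, 0, 77, 192)
0.7 [253.9, 181.3] [ 522.55354024 -235.82090745  131.        ] [ -6.31398359  10.41339851 154.5772647 ]
```

```bash
python3 -m inch '[[[-3,8,20],0],[[0,0,30],0],[[0,0,30],0],[[0,0,30],0],[[0,0,30],0],[[0,0,25],0],[[0,0,0],0],[[0,0,0],0],[[0,0,0],0],[[0,0,0],0],[[0,0,0],0],[[0,0,0],0],[[0,0,0],0],[[0,0,0],0],[[0,0,0],0],[[0,0,0],0]]' -1 55; python3 f.py
```

```text
t: 37.9
position: [522.9, -231.1, 121.7]
orientation: [0.002, 0.807, 0.59, 0.001]
wrist_force: [2.7, 2.3, 7.1]
gripper_width: 19.3
grasp_force: 55.0
handle 0.510 r 144.9 tangential 1.8 radial -3.0
```

```bash
python3 -m inch '[[[0.8,15.2,0],-1],[[0.8,15.2,0],-1],[[0.8,15.2,0],-1],[[0.8,15.2,0],-1],[[0.8,15.2,0],-1],[[0.8,15.2,0],-1],[[0,0,0],0],[[0,0,0],0]]' >/dev/null; python3 f.py
python3 -m inch '[[[0.2,-7.6,0],0.5],[[0.2,-7.6,0],0.5],[[0.2,-7.6,0],0.5]]' >/dev/null; python3 f.py
python3 -m inch '[[[0,0,0],0],[[0,0,0],0]]' >/dev/null; python3 f.py
python3 -m inch '[[[0.2,-7.6,0],0.5],[[0.2,-7.6,0],0.5]]' >/dev/null; python3 f.py
python3 -m inch '[[[0,0,0],0],[[0,0,0],0]]' >/dev/null; python3 f.py
```

```text
handle -0.122 r 143.3 tangential 1.5 radial -4.8
handle 0.039 r 143.7 tangential 2.4 radial -4.3
handle 0.047 r 143.6 tangential -1.8 radial -3.5
handle 0.141 r 143.9 tangential 3.9 radial -4.8
handle 0.146 r 143.9 tangential 0.3 radial -3.4
```

```bash
python3 -m inch '[[[0.8,-7.6,0],0.5]]'>/dev/null; python3 f.py
for i in 1 2 3 ; do python3 -m inch '[[[0,0,0],0]]' >/dev/null; python3 f.py; done
```

```text
handle 0.184 r 143.9 tangential 7.7 radial -2.4
handle 0.193 r 144.0 tangential 3.6 radial -1.7
handle 0.192 r 143.9 tangential 4.4 radial -1.6
handle 0.191 r 144.0 tangential 3.7 radial -2.9
```

```bash
python3 -m inch '[[[0.4,-7.6,0],0.5]]'>/dev/null; python3 f.py
for i in 1 2 3 ; do python3 -m inch '[[[0,0,0],0]]' >/dev/null; python3 f.py; done
```

```text
handle 0.230 r 144.0 tangential 9.4 radial -3.2
handle 0.242 r 144.1 tangential 4.4 radial -2.6
handle 0.242 r 144.1 tangential 4.4 radial -1.3
handle 0.242 r 144.1 tangential 3.9 radial -1.9
```

```bash
python3 -m inch '[[[0.4,-7.6,0],0.5]]'>/dev/null; python3 f.py
for i in 1 2 3 ; do python3 -m inch '[[[0,0,0],0]]' >/dev/null; python3 f.py; done
```

```text
handle 0.280 r 144.1 tangential 10.5 radial -1.9
handle 0.292 r 144.2 tangential 6.2 radial -0.5
handle 0.292 r 144.2 tangential 5.5 radial -1.0
handle 0.292 r 144.2 tangential 4.9 radial -1.2
```

```bash
python3 -m inch '[[[0.4,-5,0],0.3]]'>/dev/null; python3 f.py
for i in 1 2 3 ; do python3 -m inch '[[[0,0,0],0]]' >/dev/null; python3 f.py; done
```

```text
handle 0.316 r 144.2 tangential 10.4 radial -0.5
handle 0.322 r 144.3 tangential 7.5 radial 0.6
handle 0.322 r 144.3 tangential 7.6 radial -0.7
handle 0.322 r 144.3 tangential 7.9 radial -0.0
```

```bash
python3 -m inch '[[[0,3,0],0],[[0,3,0],0],[[0,0,0],0]]'>/dev/null; python3 f.py; python3 -m inch '[[[0,0,0],0],[[0,0,0],0],[[0,0,0],0],[[0,0,0],0],[[0,0,-20],0],[[0,0,-25],0],[[0,0,-30],0],[[0,0,-30],0],[[0,0,-30],0],[[0,0,-30],0]]' 1; python3 -c "
from h import *;print(sense()['t'])"
```

```text
handle 0.290 r 144.2 tangential 2.5 radial 0.4
t: 41.73
position: [550.2, -234.9, 285.1]
orientation: [-0.002, 0.752, 0.659, -0.001]
wrist_force: [-0.5, -1.1, -0.1]
gripper_width: 82.6
grasp_force: 0.0
41.7333
```

```bash
python3 -m inch '[[[31.7,-7.1,0],0],[[31.7,-7.1,0],0],[[31.7,-7.1,0],0],[[31.7,-7.1,0],0],[[31.7,-7.1,0],0],[[31.7,-7.1,0],0],[[0,0,25],-1],[[0,0,30],-1],[[0,0,30],-1],[[0,0,30],-0.5],[[0,0,30],0],[[0,0,0],0],[[0,0,0],0],[[0,0,0],0]]'; cp pics/w5.png pics/w5old.png
python3 - <<'E'
from h import *
im=vision.snapshot("wrist");cv2.imwrite("pics/w6.png",im[:,:,::-1])
E
sed -i 's/"w5":(s\["position"\],s\["orientation"\])/"w5":([533.2,-40.5,120.1],[0,.619,.785,0]),"w6":(s["position"],s["orientation"])/' g.py; python3 g.py | grep -A1 -E "^w2|^w3|^w5|^w6" ; python3 -c "
from h import *;print(sense()['t'])"
```

```text
t: 42.9
position: [534.7, -41.5, 140.6]
orientation: [0.0, 0.619, 0.785, -0.0]
wrist_force: [0.3, 0.1, 0.6]
gripper_width: 87.6
grasp_force: 0.0
w2 25 cam vy 24.9 z 444.8 median pad back/front, bar front/back(at z52) [75.75 86.5  68.75 51.5 ] gap 7.25 std 0.6
-48:2.0,11.8 -44:10.0,11.8 -40:9.2,12.0 -36:2.8,11.8 -32:2.0,12.0 -28:9.2,12.0 -24:9.5,12.0 -20:9.5,11.8 -16:9.2,12.0 -12:9.5,11.8 -8:9.5,12.2 -4:9.5,11.8 0:9.5,11.8 4:9.5,12.0 8:9.5,12.0 12:9.5,11.8 16:9.2,11.8 20:10.0,11.8 24:9.5,12.0 28:9.5,11.8 32:2.5,11.8 36:4.0,12.0 40:9.5,11.8 44:9.5,11.5 48:9.5,11.5
w3 25 cam vy 117.6 z 337.8 median pad back/front, bar front/back(at z52) [77.   88.75 67.5  50.25] gap 9.5 std 2.77
-48:9.0,12.5 -44:9.0,12.5 -40:9.0,11.0 -36:2.2,11.2 -32:9.2,11.2 -28:9.2,11.0 -24:9.0,11.2 -20:9.5,11.2 -16:9.0,11.5 -12:9.0,11.2 -8:9.5,11.0 -4:9.0,11.5 0:9.0,11.2 4:9.2,11.0 8:9.2,11.0 12:9.0,11.2 16:9.2,11.0 20:9.2,11.2 24:9.0,11.0 28:9.0,11.2 32:2.2,11.2 36:9.0,11.2 40:9.0,11.2 44:9.2,11.2 48:9.0,11.2
w5 25 cam vy 135.4 z 282.3 median pad back/front, bar front/back(at z52) [ 93.75 105.    84.75  56.  ] gap 9.0 std 1.87
-48:9.0,12.0 -44:8.5,12.0 -40:8.8,11.0 -36:3.0,11.2 -32:8.8,11.0 -28:8.8,10.8 -24:8.5,11.2 -20:9.0,11.0 -16:8.5,11.0 -12:8.5,11.0 -8:9.0,11.0 -4:8.8,10.8 0:8.5,11.0 4:9.0,11.0 8:8.8,11.0 12:8.8,11.0 16:8.8,11.0 20:9.0,11.0 24:8.8,10.8 28:8.8,11.0 32:2.2,11.0 36:8.5,11.0 40:8.8,11.0 44:8.8,11.2 48:9.0,11.0
w6 25 cam vy 134.1 z 303.4 median pad back/front, bar front/back(at z52) [ 93.25 104.25  84.75  54.5 ] gap 8.75 std 1.67
42.95
```

The gap suggests about 40–45 N now, while the hand force suggests more. A further 0.05–0.06 rad of drive (+20–25 N) lands safely mid-range on either reading. I'll regrip and continue this same stroke.

```bash
python3 -m inch '[[[0,0,-30],0],[[0,0,-30],0],[[0,0,-30],0.5],[[0,0,-30],1],[[0,0,-25],1],[[0,0,0],1],[[-31.7,7.1,0],0],[[-31.7,7.1,0],0],[[-31.7,7.1,0],0],[[-31.7,7.1,0],0],[[-31.7,7.1,0],0],[[-31.7,7.1,0],0],[[0,0,0],0],[[0,0,0],0]]'
python3 - <<'E'
from h import *
from scipy.spatial.transform import Rotation as R
s=sense();P=vision.camera_params("wrist");im=vision.snapshot("wrist");q=s["orientation"];M=R.from_quat([q[1],q[2],q[3],q[0]]).as_matrix()
for r in nets.spot_point("handle_grip","wrist")[:1]:
    g=atz(ray(P,r["xy"]),131);print(r["conf"],r["xy"],g,M.T@(g-s["position"]))
E
```

```text
t: 44.12
position: [552.3, -237.2, 286.6]
orientation: [0.001, 0.753, 0.658, 0.0]
wrist_force: [-0.1, 0.8, -0.6]
gripper_width: 87.9
grasp_force: 0.0
0.7 [258.3, 174.9] [ 567.8218138  -238.73290928  131.        ] [  0.75571253  15.18372103 155.63317927]
```

```bash
python3 -m inch '[[[0.5,14.5,20],0],[[0,0,30],0],[[0,0,30],0],[[0,0,30],0],[[0,0,30],0],[[0,0,26],0],[[0,0,0],0],[[0,0,0],0],[[0,0,0],0],[[0,0,0],0],[[0,0,0],0],[[0,0,0],0],[[0,0,0],0],[[0,0,0],0],[[0,0,0],0],[[0,0,0],0]]' -1 55 >/dev/null; python3 f.py
python3 -m inch '[[[0.4,-7.6,0],0.5]]'>/dev/null; python3 f.py
for i in 1 2 3 ; do python3 -m inch '[[[0,0,0],0]]' >/dev/null; python3 f.py; done
```

```text
handle 0.196 r 144.1 tangential -0.7 radial -3.6
handle 0.235 r 144.1 tangential 3.9 radial 4.2
handle 0.246 r 144.2 tangential 1.9 radial 2.9
handle 0.245 r 144.1 tangential 1.7 radial 1.8
handle 0.244 r 144.2 tangential 1.4 radial 1.7
```

```bash
python3 -m inch '[[[0.4,-7.6,0],0.5]]'>/dev/null; python3 f.py
for i in 1 2 3 ; do python3 -m inch '[[[0,0,0],0]]' >/dev/null; python3 f.py; done
```

```text
handle 0.281 r 144.2 tangential 6.6 radial 8.7
handle 0.291 r 144.2 tangential 3.7 radial 7.3
handle 0.290 r 144.2 tangential 2.3 radial 5.6
handle 0.289 r 144.2 tangential 3.8 radial 6.5
```

```bash
python3 -m inch '[[[-4,-7.6,0],0.5]]'>/dev/null; python3 f.py
for i in 1 2 3 ; do python3 -m inch '[[[0,0,0],0]]' >/dev/null; python3 f.py; done
```

```text
handle 0.333 r 144.5 tangential 9.3 radial -14.1
handle 0.345 r 144.4 tangential 5.7 radial -5.3
handle 0.344 r 144.4 tangential 5.3 radial -4.1
handle 0.344 r 144.4 tangential 4.4 radial -4.4
```

```bash
python3 -m inch '[[[0,-5,0],0.3]]'>/dev/null; python3 f.py
for i in 1 2 3 ; do python3 -m inch '[[[0,0,0],0]]' >/dev/null; python3 f.py; done
```

```text
handle 0.366 r 144.4 tangential 10.9 radial -0.5
handle 0.373 r 144.5 tangential 7.7 radial -2.1
handle 0.373 r 144.5 tangential 7.1 radial -2.5
handle 0.373 r 144.5 tangential 6.4 radial -2.8
```

```bash
python3 -m inch '[[[0,-5,0],0.3]]'>/dev/null; python3 f.py
for i in 1 2 3 ; do python3 -m inch '[[[0,0,0],0]]' >/dev/null; python3 f.py; done
```

```text
handle 0.396 r 144.5 tangential 10.3 radial 0.6
handle 0.404 r 144.6 tangential 8.5 radial -0.0
handle 0.404 r 144.5 tangential 8.5 radial -0.9
handle 0.404 r 144.5 tangential 7.8 radial -0.6
```

```bash
python3 -m inch '[[[0,-5,0],0.3]]'>/dev/null; python3 f.py
for i in 1 2 3 ; do python3 -m inch '[[[0,0,0],0]]' >/dev/null; python3 f.py; done; python3 -c "
from h import *;print(sense()['t'])"
```

```text
handle 0.428 r 144.5 tangential 12.1 radial 2.6
handle 0.436 r 144.6 tangential 8.8 radial 2.8
handle 0.436 r 144.6 tangential 8.3 radial 2.1
handle 0.436 r 144.6 tangential 8.6 radial 1.8
47.55
```

```bash
python3 -m inch '[[[0,-4,0],0.2]]'>/dev/null; python3 f.py
for i in 1 2 3 ; do python3 -m inch '[[[0,0,0],0]]' >/dev/null; python3 f.py; done
python3 -m inch '[[[0,3,0],0],[[0,3,0],0],[[0,0,0],0]]'>/dev/null; python3 f.py; python3 -m inch '[[[0,0,0],0],[[0,0,0],0],[[0,0,0],0],[[0,0,0],0],[[0,0,0],0],[[0,0,-20],0],[[0,0,-25],0],[[0,0,-30],0],[[0,0,-30],0],[[0,0,-30],0],[[0,0,-30],0]]' 1
```

```text
handle 0.454 r 144.6 tangential 13.3 radial 4.3
handle 0.460 r 144.7 tangential 10.4 radial 2.7
handle 0.459 r 144.7 tangential 9.9 radial 3.0
handle 0.460 r 144.7 tangential 10.3 radial 4.0
handle 0.431 r 144.6 tangential 5.9 radial 1.3
t: 49.05
position: [529.0, -231.4, 284.4]
orientation: [-0.001, 0.834, 0.551, -0.001]
wrist_force: [0.9, -0.4, -0.1]
gripper_width: 86.9
grasp_force: 0.0
```

```bash
python3 -m inch '[[[29.5,-11.6,0],0],[[29.5,-11.6,0],0],[[29.5,-11.6,0],0],[[29.5,-11.6,0],0],[[29.5,-11.6,0],0],[[29.5,-11.6,0],0],[[0,0,24],-1],[[0,0,30],-1],[[0,0,30],-1],[[0,0,30],-1],[[0,0,15],-1],[[0,0,15],-1],[[0,0,0],-0.1],[[0,0,0],0],[[0,0,0],0],[[0,0,0],0]]'
python3 - <<'E'
from h import *
im=vision.snapshot("wrist");cv2.imwrite("pics/w7.png",im[:,:,::-1])
E
sed -i 's/"w6":(s\["position"\],s\["orientation"\])/"w6":([534.7,-41.5,140.6],[0,.619,.785,0]),"w7":(s["position"],s["orientation"])/; s/np.arange(-48,49,4)/np.arange(-28,29,2)/;s/arange(40,125,.25)/arange(40,125,.1)/; s/np.round(np.median(r\[:,1\]-r\[:,3\]),2)/np.round(np.mean(r[:,1]-r[:,3]),2)/' g.py; python3 g.py | grep  -E "^w" ; python3 -c "
from h import *;print(sense()['t'])"
```

```text
t: 50.38
position: [536.7, -42.1, 140.8]
orientation: [0.001, 0.62, 0.785, 0.0]
wrist_force: [-0.3, -0.6, 0.1]
gripper_width: 88.0
grasp_force: 0.0
w1 29 cam vy 68.8 z 495.2 median pad back/front, bar front/back(at z52) [77.4 87.4 69.1 52.3] gap 8.36 std 0.18
w2 29 cam vy 24.9 z 444.8 median pad back/front, bar front/back(at z52) [75.9 86.4 68.8 40. ] gap 7.14 std 0.13
w3 29 cam vy 117.6 z 337.8 median pad back/front, bar front/back(at z52) [77.1 88.7 67.7 50.3] gap 9.5 std 0.11
w5 29 cam vy 135.4 z 282.3 median pad back/front, bar front/back(at z52) [ 93.8 104.8  84.6  55.8] gap 9.1 std 0.19
w6 29 cam vy 134.2 z 302.8 median pad back/front, bar front/back(at z52) [ 93.8 104.6  85.1  54.9] gap 8.74 std 0.16
w7 29 cam vy 133.4 z 303.0 median pad back/front, bar front/back(at z52) [ 93.9 104.5  85.9  54.8] gap 7.97 std 0.12
50.4333
```

The gap is now about 1.6 mm smaller than at rest, which means a clamp of about 80 N. I'll move clear and hand the job in.

```bash
python3 -m inch '[[[0,0,-30],0],[[0,0,-30],0],[[0,0,-30],0],[[0,0,0],0],[[0,0,0],0],[[0,0,0],0]]'; python3 -c "
from cell import bot;print(bot.sign_off())"
```

```text
t: 50.93
position: [535.9, -41.8, 229.9]
orientation: [0.0, 0.619, 0.785, 0.0]
wrist_force: [0.5, -0.1, 0.4]
gripper_width: 87.5
grasp_force: 0.0
the job is handed in; nothing more can be done
None
```

I handed the job in at about 51 s with the lever at CLOSE, the board square against the fixed jaw at about 80 N (estimated from pad compression, not measured), and the vice released; the hand-in gave no verdict.

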